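# Open a push-and-turn bottle at the dispensing bench

## Task

Open the square amber bottle that stands in the bench holder: push its child-resistant cap down firmly, but not so hard that the glass neck is damaged, and turn it anticlockwise while pushing until it comes free. Lift the cap off and lower it, grip bar up, into the white porcelain dish, letting go only when it rests on the dish's floor. Leave the bottle in its holder and the other things on the bench where they are.

Things in the scene. Friction and masses are not known exactly. Their poses are not given: they have to be found in the camera images.
- cap: White plastic child-resistant cap on the bottle in the holder, loose, about 50 g, 60 mm across. Origin: centre of the skirt's lower edge, z up. Its flat round deck is 24.5 mm above the origin. On the deck stands a grip bar, 46 mm long along the cap's x axis, 16 mm thick along y and 28 mm high: pinch it across its thickness; fingertips may press on the deck beside it.
- cap_deck (a point): Centre of the deck, at the foot of the grip bar; same axes as the cap. A spring in the cap pushes it up with about 10 N. Once the bottle stands firm, pushed down 4 mm on the neck (about 16 N) the cap can turn; at 5.4 mm and 18 N it bottoms hard on the glass rim. Keep it down while turning: 18 to 24 N is right. Over 36 N of cap on neck, push and sideways wrench added, damages the glass.
- cap_top (a point): Centre of the top of the grip bar, 52.5 mm above the cap's origin; same axes as the cap. Pushed down, the cap turns anticlockwise seen from above (bayonet: three hooks pass under teeth of the neck, which block it unless it is down). It is free after about 55 degrees (1 rad) and meets a dead stop at about 75 (1.3 rad); then it lifts straight off without force.
- holder: Fixed steel bench holder, an open square socket 81 mm square outside and 69 mm high on a round base 124 mm across, in which the bottle stands. Origin on the bench under its centre, z up. Its sides keep the bottle from turning. Inside is a soft sprung seat: pushed with 2 to 8 N the bottle sinks with its cap by 2 to 22 mm, different each time, before it stands firm; that cannot be seen.
- bottle: Square amber glass bottle, 66 mm square, standing loose (about 0.25 kg) in the holder with 1.5 mm of play all round, its underside 38 mm above the bench. Origin at the centre of its underside, z up, rim of the neck 103 mm above the origin. Closed, the cap's origin is 89 mm above the bottle's origin and the cap's x axis lies along the bottle's x axis within 4 degrees.
- bottle_rim (a point): Centre of the bottle's mouth at the rim of the neck, at first 141 mm above the bench; same axes as the bottle. The neck with its lugs is 50 mm across.
- dish: Round white porcelain dish with a flat floor, 124 mm across the rim and 14 mm high, wall 4 mm, 0.45 kg, loose. Origin at the centre of its underside, z up; its inner floor is 5 mm above the origin and 108 mm across. A cap standing on the floor has its origin 5 mm above the dish's origin.
- beaker: Bystander: small porcelain cup 44 mm across, 45 mm high; origin under its centre.
- small_pot: Bystander: low porcelain cup 50 mm across, 35 mm high; origin under its centre.
- amber_jar: Bystander: low amber jar with flat white lid, 68 mm across, 85 mm high; origin under its centre.
- ointment_jar: Bystander: white porcelain jar, 78 mm across, 80 mm high; origin under its centre.
- dropper_bottle: Bystander: small amber bottle, 36 mm across, 75 mm high; origin under its centre.
- mortar: Bystander: porcelain mortar 136 mm across and 70 mm high with its pestle in it, up to 120 mm high; origin under its centre.
- spatula: Bystander: spatula with wooden handle lying on the bench, 200 mm long along its x axis; origin on the bench under its middle.

How it is judged (in metres and radians):
On the way, in this order (a step that is already met when the one before it is completed fails the run):
1. the cap, still on the neck, is turned out from under the lugs (at least 49 degrees, 0.85 rad) (angle between the x axis of cap and the x axis of bottle, either way round above 0.85 rad and z of cap in the frame of bottle below 0.1 m and horizontal distance between cap and bottle below 0.006 m), for 0.05 s.
2. the cap is lifted clear of the bottle's rim (z of cap in the frame of bottle above 0.113 m), for 0.05 s.
3. the cap is lowered, still held, to the dish's floor (horizontal distance between cap and dish below 0.028 m and z of cap in the frame of dish between 0.002 and 0.009 m and contact force between the fingers and cap above 0.5 N), for 0.05 s.
At the end, for the whole second after the job is handed in: The cap stands on the dish's floor, grip bar up (tilt under 0.1 rad), within 28 mm of the dish's centre, its lower edge 2 to 9 mm above the dish's underside, at rest and released; dish level on the bench; bottle upright in its holder (tilt under 0.1 rad, at most 44 mm above the bench) (horizontal distance between cap and dish below 0.028 m and z of cap in the frame of dish between 0.002 and 0.009 m and angle between each of cap, dish, bottle's own z axis and vertical below 0.1 rad and linear speed of each of cap, dish below 0.02 m/s and z of bottle in the frame of holder below 0.044 m and height (world z) of dish below 0.01 m); the robot touches nothing.
It fails at once if the cap is forced against the bottle (pushing or wrenching) with more than 36 N (contact force between cap and bottle above 36 N).
It fails at once if the dish is shoved more than 40 mm (distance of dish from where it was at the start of the episode above 0.04 m).
It fails at once if the bottle is pulled more than 20 mm up out of its holder (z of bottle in the frame of holder above 0.058 m).
It fails at once if another thing on the bench is shoved more than 30 mm (distance of any of beaker, small_pot, amber_jar, ointment_jar, dropper_bottle, mortar, spatula from where it was at the start of the episode above 0.03 m).
It fails at once if another thing on the bench is knocked over (angle between any of beaker, small_pot, amber_jar, ointment_jar, dropper_bottle, mortar, spatula's own z axis and vertical above 0.5 rad).
It also fails if it takes over 64 s, if anything falls off the work surface, if the arm or the gripper's body presses on something with over 40 N, if the wrist force passes 120 N, or if a joint passes its speed limit or range.

## Robot

A 6-joint arm with a two-finger parallel gripper is mounted at the origin on the work surface. World frame = base frame: x ahead of the robot, y to its left, z up, the work surface at z = 0. Lengths are in mm, angles in degrees, forces in N, time in s.
With the tool pointing down it reaches from about 300 to 750 mm from the base axis. Payload 8.5 kg.
Tool frame: the origin (TCP) lies on the mounting face of the last link; the fingertips stand 166 mm ahead of it and the grasp point (between the pads) lies 147 mm ahead of it; z points along the fingers, y is the direction in which the jaws open and shut (so a half turn about z gives the same grasp; the last joint's range is limited). The gripper opens to 88 mm and grips with 3 to 60 N. Pads are 18 mm wide; open, the fingers measure 123 mm over their backs; the gripper's body (75 mm by 187 mm) begins 45 mm behind the grasp point.
Start: joints at [51.434, 21.807, 74.336, -0, 83.858, -12.336], TCP at [243.076, 493.351, 404.748] pointing down, gripper open.
Joint ranges: [-178.18, 178.18], [-50.72, 133.34], [12.68, 142.11], [-81.47, 261.47], [9.98, 163.14], [-165.26, 165.26]. Speed limits (degrees/s): [136.94, 136.94, 180, 180, 180, 180].

## Interface

Orientations are given as a 3x3 rotation matrix whose columns are the frame's x, y, z axes.
In Python, from plant import * gives the robot as it stands. The module is installed in compiled form; this text tells all that it offers.
- The arm moves only by the tool carry_out, never from a script. Its argument "motion" is a list of rows, each an object with "linear": the shift along the tool's x, y, z in m, a list of three; "delta_rot": the turn, a rotation vector about the tool's x, y, z in rad, a list of three. A call has exactly 8 rows; each row is the pose to reach, as a shift and turn from the pose commanded when the call began, along the tool's axes at that moment; what a row does not reach only later rows make up. A row lasts 1/10 s, in which the tool goes at most 50 mm and 8.59 degrees, less where a joint would pass 70% of its speed; a pose out of reach is approached as far as the arm can. A call with a gripper value outside its range is refused whole. "hand" is the opening in per cent of the stroke, from 0 (shut) to 100 (fully open), set as the call begins (left out, the last holds). The fingers move at their own pace and stop on an object; the grip force is fixed at half the most. Time passes only in rows, so rows that repeat a pose let the fingers close, or fill a call up. It gives the time, the measured TCP pose, the force and the opening at its end, in the units of the state.
- get_obs(): the state, without advancing time (a new reading comes with each control period).
- capture(name): name is "scene" or "top" or "wrist"; returns a dict with "pixels" (400x640x3 uint8, blue, green, red), "K" (3x3 intrinsics, pixels), "R" (3x3) and "t" (3): a world point X has camera coordinates R X + t; the wrist camera has in their place "hand_eye" (4x4, takes a point from camera to tool coordinates, whose origin is the TCP and whose axes are the flange's). Camera axes: x right, y down, z forward; pixel columns grow to the right and rows downward; lengths in mm; the calibration is good to about 2 mm. A picture is of the moment at which its call begins: read the wrist's pose just before it. There is no depth.
- hand_in(): hands the job in, once; it reports no verdict.
The state is a dict: "clock": time; "joint_positions": joint angles; "joint_velocities": joint speeds; "joint_efforts": joint torques, N m; "position": TCP position; "ee_rot": TCP orientation; "force": force on the tool from outside, world axes, zero at the start; "torque": the same for the moment, N m; "grip_width": opening from 0.0 (shut) to 1.0 (fully open).
Only numpy, scipy, OpenCV 4.12 (cv2) and the standard library are available. Lean on these libraries where they do the work, as an engineer would, in place of code of your own. Each camera call takes 0.05 s, during which the arm holds its last target.

## Working session

There is one attempt and no reset: what is moved stays moved. The work goes in short steps, Python scripts to look and compute and a tool call to move; the robot and the scene stay as the last step left them, time stands still between calls to the robot, and variables do not carry over. Pictures are saved under pics/ and viewed, and the job is handed in when it is done.

Besides the shell and the picture viewer there is one more tool, called as a command line: name --argument value ..., lists and objects as JSON in quotes. carry_out: Moves the arm, as the interface text tells. Its arguments: {"type":"object","properties":{"motion":{"type":"array","items":{"type":"object","properties":{"linear":{"type":"array","items":{"type":"number"}},"delta_rot":{"type":"array","items":{"type":"number"}}}}},"hand":{"type":"number"}},"required":["motion"]}

```bash
mkdir -p pics; python3 - <<'E'
from plant import *
import cv2
o=get_obs(); print({k:o[k] for k in ('clock','position','ee_rot','force','torque','grip_width')})
for n in ("scene","top","wrist"):
    c=capture(n); cv2.imwrite(f"pics/{n}0.png",c["pixels"]); print(n,{k:(v.round(3).tolist() if hasattr(v,'round') else v) for k,v in c.items() if k!="pixels"})
E
```

```text
{'clock': 0.0, 'position': array([243.06748156, 493.31800173, 404.15472457]), 'ee_rot': array([[-8.97003217e-01,  4.42023122e-01, -8.88146145e-04],
       [ 4.42023913e-01,  8.97002559e-01, -1.12631820e-03],
       [ 2.98810677e-04, -1.40289289e-03, -9.99998971e-01]]), 'force': array([-0.99242353, -0.42912801,  0.57042943]), 'torque': array([-0.02561368,  0.04564377,  0.03035635]), 'grip_width': 0.9982718068617896}
scene {'K': [[362.791, 0.0, 314.43], [0.0, 362.791, 197.799], [0.0, 0.0, 1.0]], 'R': [[-0.661, 0.751, -0.008], [0.59, 0.512, -0.624], [-0.464, -0.417, -0.781]], 't': [392.427, -263.384, 1290.481]}
top {'K': [[373.788, 0.0, 323.693], [0.0, 373.788, 202.623], [0.0, 0.0, 1.0]], 'R': [[-0.026, -1.0, -0.01], [-0.997, 0.027, -0.068], [0.068, 0.008, -0.998]], 't': [23.5, 600.355, 1238.76]}
wrist {'K': [[286.87, 0.0, 318.974], [0.0, 286.87, 199.157], [0.0, 0.0, 1.0]], 'hand_eye': [[0.0, -0.963, -0.27, 71.237], [1.0, 0.0, 0.001, -0.532], [-0.0, -0.27, 0.963, 21.287], [0.0, 0.0, 0.0, 1.0]]}
```

View pics/top0.png

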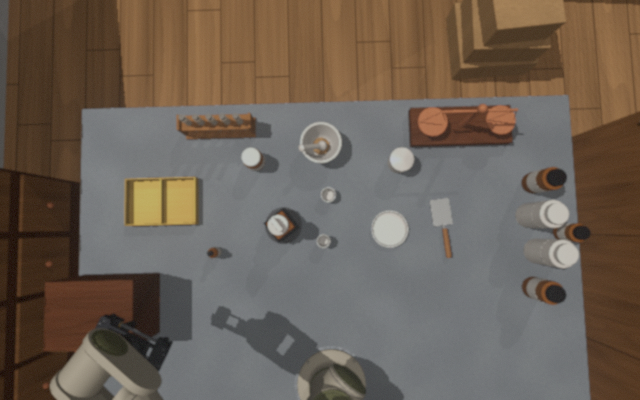

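View pics/scene0.png

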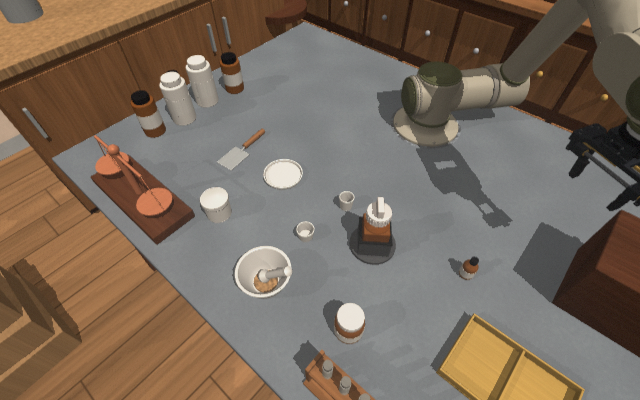

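View pics/wrist0.png

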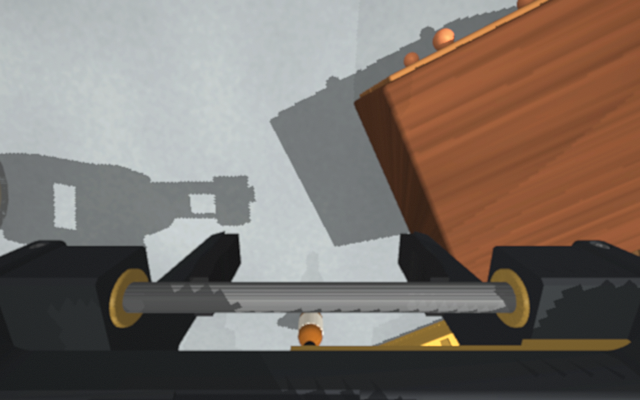

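Top: the bottle and cap are near (280,226), the dish at (390,229), cups at (329,195) and (324,241). Scene: cap at (378,212), dish at (283,174). I'll enlarge the crops next.

```bash
python3 - <<'E'
import cv2,numpy as np
t=cv2.imread("pics/top0.png");s=cv2.imread("pics/scene0.png")
a=cv2.resize(t[195:255,250:310],(400,400),interpolation=cv2.INTER_CUBIC)
b=cv2.resize(s[190:270,340:420],(400,400),interpolation=cv2.INTER_CUBIC)
cv2.imwrite("pics/crop0.png",np.hstack([a,b]))
E
```

```text
(no output)
```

View pics/crop0.png

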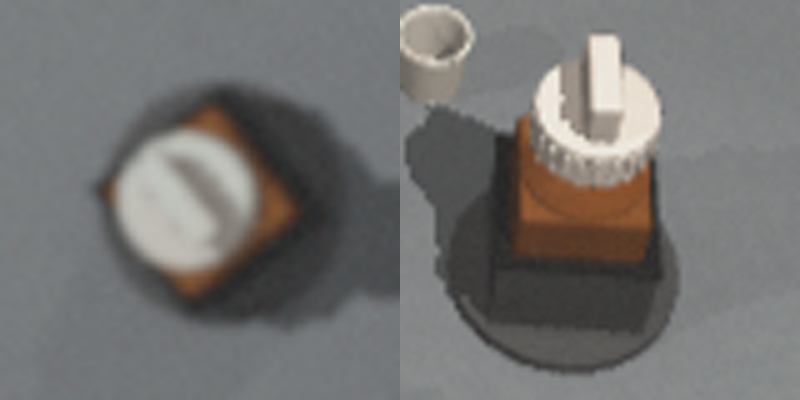

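```bash
cat > h.py <<'E'
from plant import *
import cv2,numpy as np
def ray(c,u,v,z,pose=None):
    d=np.linalg.inv(c["K"])@[u,v,1.]
    if "R" in c: R=c["R"];C=-R.T@c["t"];D=R.T@d
    else:
        p,W=pose; H=np.array(c["hand_eye"]); C=W@H[:3,3]+p; D=W@H[:3,:3]@d
    return C+D*(z-C[2])/D[2]
E
python3 - <<'E'
from h import *
s=capture("scene");t=capture("top")
print("deck",ray(t,278.05,225,151.5),ray(s,379.4,211.6,151.5))
f=lambda x,y:ray(s,340+(x-400)/5,190+y/5,179.5)
# bar top corners scene
P=[f(588,35),f(619,37),f(619,111),f(588,109)]
print("bartop",np.round(P,1),np.mean(P,0))
d=(P[3]-P[0]+P[2]-P[1]);print("bar dir",np.degrees(np.arctan2(d[1],d[0])))
g=lambda x,y:ray(t,250+x/6.667,195+y/6.667,179.5)
P=[g(140,170),g(200,235)];d=P[1]-P[0];print(P,np.degrees(np.arctan2(d[1],d[0])))
# socket corners top at z=69
k=lambda x,y:ray(t,250+x/6.667,195+y/6.667,69)
for q in [(100,190),(212,90),(303,210),(192,303)]: print("sock",k(*q))
print("dish",ray(t,390,229.5,14),ray(s,283,174,14))
for n,u,v in (("cupA",329,195),("cupB",324,241)): print(n,ray(t,u,v,40))
for n,u,v,z in(("cupA",305,226,35),("cupB",346,195,45)): print(n,ray(s,u,v,z))
E
```

```text
deck [528.03476194 145.72946379 151.5       ] [530.65005082 151.66874488 151.5       ]
bartop [[517.7 133.  179.5]
 [509.1 144.7 179.5]
 [544.9 169.3 179.5]
 [553.3 158.  179.5]] [531.24877382 151.26533603 179.5       ]
bar dir 34.854487537395975
[array([541.4501607 , 162.54007855, 179.5       ]), array([512.21489083, 136.60166446, 179.5       ])] -138.41959368084886
sock [534.9112226  198.70332661  69.        ]
sock [581.99579695 143.48826105  69.        ]
sock [522.68431799 100.47254724  69.        ]
sock [479.25631764 155.043292    69.        ]
dish [ 504.68822718 -212.84178195   14.        ] [ 511.70255458 -202.27611019   14.        ]
cupA [624.32681217 -10.69088494  40.        ]
cupB [472.76750271   9.8546478   40.        ]
cupA [620.9794972   -9.77260992  35.        ]
cupB [470.58472703  11.51278833  45.        ]
```

carry_out --motion '[{"linear":[-0.02,-0.009,-0.001],"delta_rot":[0,0,0.06]},{"linear":[-0.06,-0.026,-0.004],"delta_rot":[0,0,0.18]},{"linear":[-0.1,-0.044,-0.006],"delta_rot":[0,0,0.31]},{"linear":[-0.14,-0.062,-0.009],"delta_rot":[0,0,0.44]},{"linear":[-0.18,-0.08,-0.012],"delta_rot":[0,0,0.57]},{"linear":[-0.22,-0.097,-0.014],"delta_rot":[0,0,0.7]},{"linear":[-0.26,-0.115,-0.017],"delta_rot":[0,0,0.84]},{"linear":[-0.3,-0.133,-0.02],"delta_rot":[0,0,0.98]}]' --hand 100

```text
clock: 1.05
position: [454.2, 239.9, 424.9]
ee_rot: [[-0.127, 0.992, -0.0], [0.992, 0.127, 0.0], [0.0, -0.0, -1.0]]
force: [0.7, -0.2, 0.6]
grip_width: 1.003
```

```bash
cat >> h.py <<'E'
def plan(x,y,z,yaw,x0=None):
    o=get_obs();R=np.array(o["ee_rot"]);p=np.array(o["position"])
    yr=np.arctan2(R[1,0],R[0,0]);c,s=np.cos(yr),np.sin(yr)
    Ri=np.array([[c,s,0],[s,-c,0],[0,0,-1.]])
    d=Ri.T@(np.array([x,y,z])-p)
    a=np.radians(yaw); 
    print("t",round(o["clock"],2),"p",p.round(2),"yaw",np.degrees(yr).round(2),"F",np.round(o["force"],2),"T",np.round(o["torque"],3),"g",round(o["grip_width"],3),"tilt",R[:2,2].round(4))
    print("d_tool mm",d.round(1),"rotz",round(-(((a-yr)+np.pi)%(2*np.pi)-np.pi),3))
E
python3 -c "
from h import *
plan(530,150,430,36)"
```

```text
t 1.05 p [454.25 239.88 424.89] yaw 97.29 F [ 0.67 -0.18  0.65] T [-0.009  0.024 -0.038] g 1.003 tilt [-0.      0.0001]
d_tool mm [-98.8  63.7  -5.1] rotz 1.07
```

carry_out --motion '[{"linear":[-0.02,0.012,-0.001],"delta_rot":[0,0,0.14]},{"linear":[-0.038,0.024,-0.002],"delta_rot":[0,0,0.28]},{"linear":[-0.055,0.036,-0.003],"delta_rot":[0,0,0.42]},{"linear":[-0.07,0.046,-0.004],"delta_rot":[0,0,0.56]},{"linear":[-0.085,0.054,-0.005],"delta_rot":[0,0,0.7]},{"linear":[-0.093,0.06,-0.005],"delta_rot":[0,0,0.84]},{"linear":[-0.097,0.063,-0.005],"delta_rot":[0,0,0.97]},{"linear":[-0.098,0.064,-0.005],"delta_rot":[0,0,1.07]}]'

```text
clock: 1.85
position: [530.3, 152.2, 429.5]
ee_rot: [[0.809, 0.588, -0.0], [0.588, -0.809, -0.0], [-0.0, -0.0, -1.0]]
force: [-0.4, 0.5, -0.6]
grip_width: 0.998
```

```bash
python3 -c "
from h import *
plan(530,150,430,36)
plan(530,150,430,36)
c=capture('wrist');cv2.imwrite('pics/w1.png',c['pixels'])
"
```

```text
t 1.85 p [530.25 152.25 429.5 ] yaw 35.98 F [-0.4   0.49 -0.58] T [-0.011  0.153  0.025] g 0.998 tilt [-0.0004 -0.0001]
d_tool mm [-1.5  1.7 -0.5] rotz -0.0
t 1.85 p [530.25 152.25 429.5 ] yaw 35.98 F [-0.4   0.49 -0.58] T [-0.011  0.153  0.025] g 0.998 tilt [-0.0004 -0.0001]
d_tool mm [-1.5  1.7 -0.5] rotz -0.0
```

View pics/w1.png

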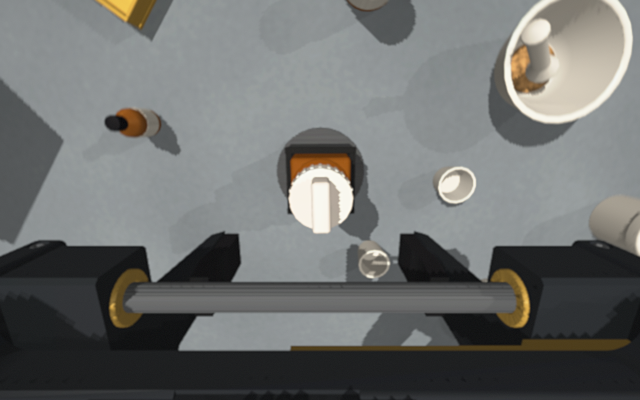

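The wrist view shows the cap centred near (321,200), with the bar vertical (about 313–330 × 178–232).

```bash
python3 - <<'E'
import cv2,numpy as np
t=cv2.imread("pics/w1.png")
cv2.imwrite("pics/w1c.png",cv2.resize(t[120:250,260:380],(552,598),interpolation=cv2.INTER_CUBIC))
E
```

```text
(no output)
```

View pics/w1c.png

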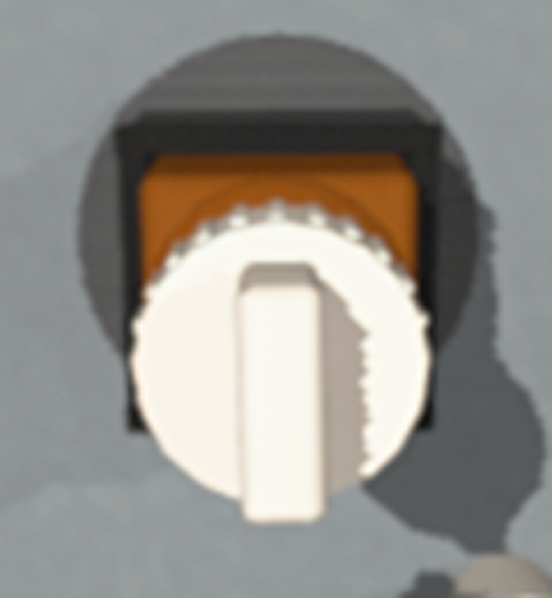

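```bash
python3 - <<'E'
from h import *
c=capture("wrist");o=get_obs();pose=(np.array(o["position"]),np.array(o["ee_rot"]))
f=lambda x,y,z:ray(c,260+x/4.6,120+y/4.6,z,pose)
P=[f(243,285,179.5),f(320,285,179.5),f(324,520,179.5),f(245,520,179.5)]
print(np.round(P,1),np.mean(P,0)); d=P[0]-P[3]+P[1]-P[2]; print("bar",np.degrees(np.arctan2(d[1],d[0])), "len",np.linalg.norm(d)/2,np.linalg.norm(P[1]-P[0]))
print("deck",f(281.5,362,151.5))
d=f(440,127,69)-f(118,127,69);print("sock edge",np.degrees(np.arctan2(d[1],d[0]))+90,np.linalg.norm(d))
d=f(418,160,110)-f(145,160,110);print("bottle edge",np.degrees(np.arctan2(d[1],d[0]))+90,np.linalg.norm(d))
d=f(433,430,69)-f(440,127,69);print(np.degrees(np.arctan2(d[1],d[0])))
E
```

```text
[[541.  168.7 179.5]
 [549.1 157.7 179.5]
 [513.7 130.3 179.5]
 [505.  142.2 179.5]] [527.21249098 149.74206199 179.5       ]
bar 37.09922129443343 len 44.699918175550856 13.633258916548018
deck [527.47557408 150.04013185 151.5       ]
sock edge 36.26601651213402 81.84917888204055
bottle edge 36.266695443848825 61.41720129856133
-143.09681023095982
```

```bash
python3 -c "
from h import *
plan(527.3,149.9,355,37)
"
```

```text
t 1.95 p [530.   152.6  429.55] yaw 36.24 F [-0.86  0.57 -0.25] T [-0.066  0.116  0.095] g 1.0 tilt [-0.0004 -0.    ]
d_tool mm [-3.8  0.6 74.6] rotz -0.013
```

carry_out --motion '[{"linear":[-0.002,0,0.01],"delta_rot":[0,0,-0.01]},{"linear":[-0.004,0.001,0.025],"delta_rot":[0,0,-0.013]},{"linear":[-0.004,0.001,0.04],"delta_rot":[0,0,-0.013]},{"linear":[-0.004,0.001,0.055],"delta_rot":[0,0,-0.013]},{"linear":[-0.004,0.001,0.065],"delta_rot":[0,0,-0.013]},{"linear":[-0.004,0.001,0.072],"delta_rot":[0,0,-0.013]},{"linear":[-0.004,0.001,0.0745],"delta_rot":[0,0,-0.013]},{"linear":[-0.004,0.001,0.0745],"delta_rot":[0,0,-0.013]}]' --hand 40

```text
clock: 2.75
position: [527.2, 149.7, 355.2]
ee_rot: [[0.798, 0.603, -0.0], [0.603, -0.798, -0.0], [-0.0, -0.0, -1.0]]
force: [-0.3, 0.1, 0.5]
grip_width: 0.401
```

```bash
python3 -c "
from h import *
plan(527.3,149.9,319.5,37)
c=capture('wrist');cv2.imwrite('pics/w2.png',c['pixels'])
c=capture('top');cv2.imwrite('pics/t2.png',c['pixels'])
"
```

```text
t 2.75 p [527.21 149.67 355.23] yaw 37.09 F [-0.3   0.12  0.47] T [-0.089  0.112  0.001] g 0.401 tilt [-0. -0.]
d_tool mm [ 0.2 -0.1 35.7] rotz 0.002
```

View pics/w2.png

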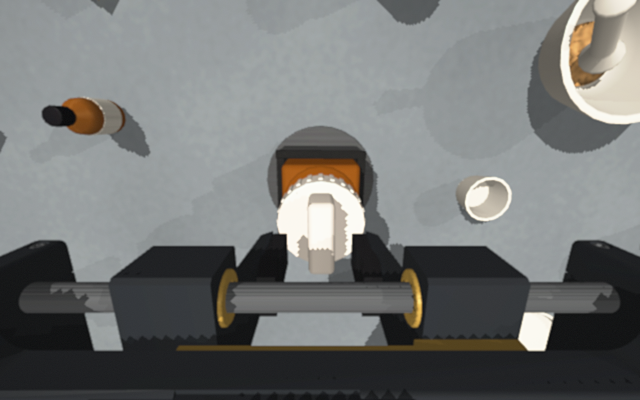

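The fingers' inner edges are at about x=287 and 353, and the bar lies at 308–334, so it is centred. I'll descend.

carry_out --motion '[{"linear":[0,0,0.006]},{"linear":[0,0,0.013]},{"linear":[0,0,0.02]},{"linear":[0,0,0.026]},{"linear":[0,0,0.03]},{"linear":[0,0,0.033]},{"linear":[0,0,0.034]},{"linear":[0,0,0.034]}]' --hand 30

```text
validation failed for argument at $.mo...
```

```bash
python3 -c "
from h import *
plan(527.3,149.9,319.5,37)
c=capture('wrist');cv2.imwrite('pics/w3.png',cv2.resize(c['pixels'][150:350,200:440],(720,600)))
"
```

```text
t 2.85 p [527.26 149.66 355.76] yaw 37.08 F [ 0.01  0.09 -0.84] T [-0.063  0.133 -0.021] g 0.4 tilt [0.001  0.0001]
d_tool mm [ 0.2 -0.2 36.3] rotz 0.001
```

View pics/w3.png

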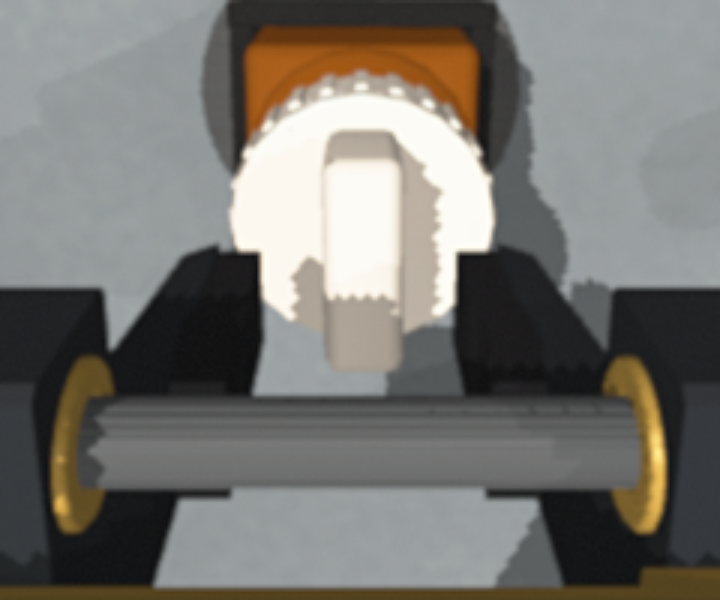

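The call was refused because the turn field is required. The picture shows the bar's centre at x=364 and the fingers' centre at 359, so I'll shift by about 1 mm in +y.

carry_out --motion '[{"linear":[0,0.001,0.006],"delta_rot":[0,0,0]},{"linear":[0,0.001,0.013],"delta_rot":[0,0,0]},{"linear":[0,0.001,0.02],"delta_rot":[0,0,0]},{"linear":[0,0.001,0.026],"delta_rot":[0,0,0]},{"linear":[0,0.001,0.03],"delta_rot":[0,0,0]},{"linear":[0,0.001,0.033],"delta_rot":[0,0,0]},{"linear":[0,0.001,0.034],"delta_rot":[0,0,0]},{"linear":[0,0.001,0.034],"delta_rot":[0,0,0]}]' --hand 30

```text
clock: 3.7
position: [527.8, 148.9, 321.2]
ee_rot: [[0.798, 0.603, 0.0], [0.603, -0.798, 0.0], [0.0, 0.0, -1.0]]
force: [0.2, -0.5, 0.0]
grip_width: 0.302
```

```bash
python3 -c "
from h import *
plan(527.3,149.9,319.5,37)
c=capture('wrist');cv2.imwrite('pics/w4.png',cv2.resize(c['pixels'][150:350,200:440],(720,600)))
"
```

```text
t 3.7 p [527.81 148.85 321.24] yaw 37.06 F [ 0.24 -0.52  0.  ] T [-0.076  0.106 -0.037] g 0.302 tilt [0. 0.]
d_tool mm [ 0.2 -1.1  1.7] rotz 0.001
```

View pics/w4.png

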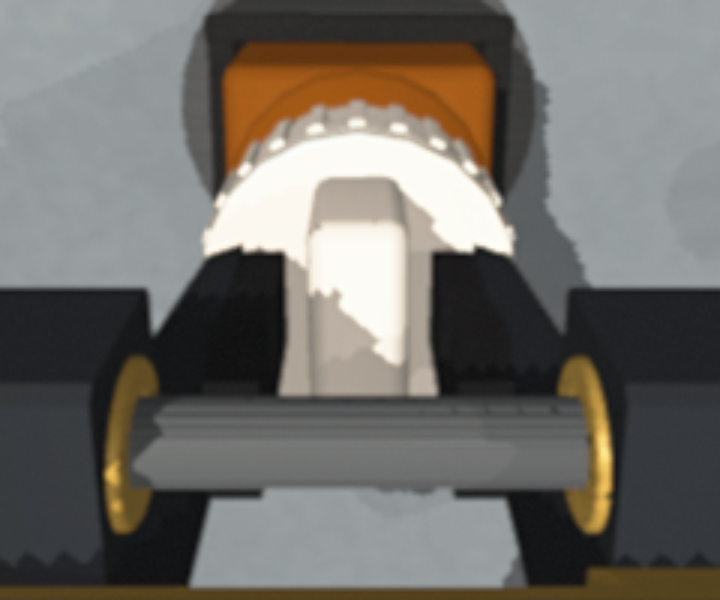

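The gaps are about equal, 25 and 27 px. I'll close in stages.

carry_out --motion '[{"linear":[0,0,0.0005],"delta_rot":[0,0,0]},{"linear":[0,0,0.001],"delta_rot":[0,0,0]},{"linear":[0,0,0.0015],"delta_rot":[0,0,0]},{"linear":[0,0,0.0015],"delta_rot":[0,0,0]},{"linear":[0,0,0.0015],"delta_rot":[0,0,0]},{"linear":[0,0,0.0015],"delta_rot":[0,0,0]},{"linear":[0,0,0.0015],"delta_rot":[0,0,0]},{"linear":[0,0,0.0015],"delta_rot":[0,0,0]}]' --hand 19

```text
clock: 4.55
position: [527.8, 148.8, 319.8]
ee_rot: [[0.798, 0.603, 0.0], [0.603, -0.798, 0.0], [0.0, 0.0, -1.0]]
force: [0.5, -0.4, -0.3]
grip_width: 0.19
```

carry_out --motion '[{"linear":[0,0,0],"delta_rot":[0,0,0]},{"linear":[0,0,0],"delta_rot":[0,0,0]},{"linear":[0,0,0],"delta_rot":[0,0,0]},{"linear":[0,0,0],"delta_rot":[0,0,0]},{"linear":[0,0,0],"delta_rot":[0,0,0]},{"linear":[0,0,0],"delta_rot":[0,0,0]},{"linear":[0,0,0],"delta_rot":[0,0,0]},{"linear":[0,0,0],"delta_rot":[0,0,0]}]' --hand 0

```text
clock: 5.35
position: [527.8, 148.8, 319.8]
ee_rot: [[0.798, 0.603, 0.0], [0.603, -0.798, -0.0], [0.0, 0.0, -1.0]]
force: [-0.1, -0.5, 1.2]
grip_width: 0.179
```

carry_out --motion '[{"linear":[0,0,0.001],"delta_rot":[0,0,0]},{"linear":[0,0,0.002],"delta_rot":[0,0,0]},{"linear":[0,0,0.003],"delta_rot":[0,0,0]},{"linear":[0,0,0.004],"delta_rot":[0,0,0]},{"linear":[0,0,0.004],"delta_rot":[0,0,0]},{"linear":[0,0,0.004],"delta_rot":[0,0,0]},{"linear":[0,0,0.004],"delta_rot":[0,0,0]},{"linear":[0,0,0.004],"delta_rot":[0,0,0]}]'

```text
clock: 6.15
position: [527.8, 148.8, 315.8]
ee_rot: [[0.798, 0.603, 0.0], [0.603, -0.798, -0.0], [0.0, 0.0, -1.0]]
force: [-0.2, 0.5, 3.1]
grip_width: 0.178
```

carry_out --motion '[{"linear":[0,0,0.001],"delta_rot":[0,0,0]},{"linear":[0,0,0.002],"delta_rot":[0,0,0]},{"linear":[0,0,0.003],"delta_rot":[0,0,0]},{"linear":[0,0,0.004],"delta_rot":[0,0,0]},{"linear":[0,0,0.004],"delta_rot":[0,0,0]},{"linear":[0,0,0.004],"delta_rot":[0,0,0]},{"linear":[0,0,0.004],"delta_rot":[0,0,0]},{"linear":[0,0,0.004],"delta_rot":[0,0,0]}]'

```text
clock: 6.95
position: [527.8, 148.8, 311.8]
ee_rot: [[0.798, 0.603, 0.0], [0.603, -0.798, 0.0], [0.0, 0.0, -1.0]]
force: [0.6, -0.0, 2.9]
grip_width: 0.177
```

carry_out --motion '[{"linear":[0,0,0.001],"delta_rot":[0,0,0]},{"linear":[0,0,0.002],"delta_rot":[0,0,0]},{"linear":[0,0,0.003],"delta_rot":[0,0,0]},{"linear":[0,0,0.004],"delta_rot":[0,0,0]},{"linear":[0,0,0.004],"delta_rot":[0,0,0]},{"linear":[0,0,0.004],"delta_rot":[0,0,0]},{"linear":[0,0,0.004],"delta_rot":[0,0,0]},{"linear":[0,0,0.004],"delta_rot":[0,0,0]}]'

```text
clock: 7.75
position: [527.8, 148.9, 309.0]
ee_rot: [[0.798, 0.603, 0.002], [0.603, -0.798, 0.0], [0.002, 0.001, -1.0]]
force: [-1.8, -0.8, 11.8]
grip_width: 0.176
```

carry_out --motion '[{"linear":[0,0,0.001],"delta_rot":[0,0,0]},{"linear":[0,0,0.002],"delta_rot":[0,0,0]},{"linear":[0,0,0.003],"delta_rot":[0,0,0]},{"linear":[0,0,0.003],"delta_rot":[0,0,0]},{"linear":[0,0,0.003],"delta_rot":[0,0,0]},{"linear":[0,0,0.003],"delta_rot":[0,0,0]},{"linear":[0,0,0.003],"delta_rot":[0,0,0]},{"linear":[0,0,0.003],"delta_rot":[0,0,0]}]'

```text
clock: 8.55
position: [527.8, 148.9, 306.5]
ee_rot: [[0.798, 0.603, 0.003], [0.603, -0.798, 0.0], [0.002, 0.002, -1.0]]
force: [-3.4, -0.4, 16.7]
grip_width: 0.177
```

```bash
python3 -c "
from h import *
plan(527.3,149.9,319.5,37)
"
```

```text
t 8.55 p [527.83 148.88 306.47] yaw 37.06 F [-3.39 -0.44 16.67] T [-0.141  0.66   0.   ] g 0.177 tilt [0.0027 0.0001]
d_tool mm [  0.2  -1.1 -13. ] rotz 0.001
```

carry_out --motion '[{"linear":[0,0,0.0005],"delta_rot":[0,0,0]},{"linear":[0,0,0.001],"delta_rot":[0,0,0]},{"linear":[0,0,0.0015],"delta_rot":[0,0,0]},{"linear":[0,0,0.0015],"delta_rot":[0,0,0]},{"linear":[0,0,0.0015],"delta_rot":[0,0,0]},{"linear":[0,0,0.0015],"delta_rot":[0,0,0]},{"linear":[0,0,0.0015],"delta_rot":[0,0,0]},{"linear":[0,0,0.0015],"delta_rot":[0,0,0]}]'

```text
clock: 9.35
position: [527.9, 148.9, 305.6]
ee_rot: [[0.798, 0.603, 0.004], [0.603, -0.798, 0.0], [0.003, 0.002, -1.0]]
force: [-2.7, -1.2, 20.5]
grip_width: 0.176
```

```bash
python3 -c "
from h import *
plan(527.3,149.9,319.5,37)
"
```

```text
t 9.35 p [527.86 148.9  305.55] yaw 37.07 F [-2.72 -1.21 20.52] T [-0.196  0.925 -0.017] g 0.176 tilt [0.0036 0.0002]
d_tool mm [  0.2  -1.1 -13.9] rotz 0.001
```

carry_out --motion '[{"linear":[0,0,0],"delta_rot":[0,0,-0.02]},{"linear":[0,0,0],"delta_rot":[0,0,-0.04]},{"linear":[0,0,0],"delta_rot":[0,0,-0.06]},{"linear":[0,0,0],"delta_rot":[0,0,-0.08]},{"linear":[0,0,0],"delta_rot":[0,0,-0.1]},{"linear":[0,0,0],"delta_rot":[0,0,-0.12]},{"linear":[0,0,0],"delta_rot":[0,0,-0.14]},{"linear":[0,0,0],"delta_rot":[0,0,-0.15]}]'

```text
clock: 10.15
position: [528.1, 148.9, 305.6]
ee_rot: [[0.699, 0.715, 0.005], [0.715, -0.699, 0.001], [0.004, 0.003, -1.0]]
force: [-1.3, 0.1, 19.1]
grip_width: 0.178
```

```bash
python3 -c "
from h import *
plan(527.3,149.9,319.5,37)
"
```

```text
t 10.15 p [528.1  148.93 305.58] yaw 45.68 F [-1.3   0.1  19.11] T [-0.003  0.549 -0.13 ] g 0.178 tilt [0.0047 0.0005]
d_tool mm [  0.1  -1.3 -13.9] rotz 0.152
```

carry_out --motion '[{"linear":[0,0,0],"delta_rot":[0,0,-0.04]},{"linear":[0,0,0],"delta_rot":[0,0,-0.08]},{"linear":[0,0,0],"delta_rot":[0,0,-0.12]},{"linear":[0,0,0],"delta_rot":[0,0,-0.16]},{"linear":[0,0,0],"delta_rot":[0,0,-0.2]},{"linear":[0,0,0],"delta_rot":[0,0,-0.24]},{"linear":[0,0,0],"delta_rot":[0,0,-0.28]},{"linear":[0,0,0],"delta_rot":[0,0,-0.3]}]'

```text
clock: 10.95
position: [528.3, 149.0, 305.6]
ee_rot: [[0.455, 0.89, 0.006], [0.89, -0.455, 0.001], [0.003, 0.005, -1.0]]
force: [-0.9, 0.1, 18.6]
grip_width: 0.175
```

```bash
python3 -c "
from h import *
plan(527.3,149.9,319.5,37)
"
```

```text
t 10.95 p [528.31 148.96 305.59] yaw 62.91 F [-0.94  0.11 18.57] T [ 0.02   0.227 -0.108] g 0.175 tilt [0.0056 0.0006]
d_tool mm [  0.4  -1.3 -13.9] rotz 0.452
```

carry_out --motion '[{"linear":[0,0,0.0002],"delta_rot":[0,0,-0.04]},{"linear":[0,0,0.0002],"delta_rot":[0,0,-0.09]},{"linear":[0,0,0.0002],"delta_rot":[0,0,-0.14]},{"linear":[0,0,0.0002],"delta_rot":[0,0,-0.19]},{"linear":[0,0,0.0002],"delta_rot":[0,0,-0.24]},{"linear":[0,0,0.0002],"delta_rot":[0,0,-0.29]},{"linear":[0,0,0.0002],"delta_rot":[0,0,-0.33]},{"linear":[0,0,0.0002],"delta_rot":[0,0,-0.35]}]'

```text
clock: 11.75
position: [528.4, 149.0, 305.6]
ee_rot: [[0.123, 0.992, 0.006], [0.992, -0.123, 0.001], [0.002, 0.006, -1.0]]
force: [-2.1, 0.1, 18.8]
grip_width: 0.179
```

```bash
python3 -c "
from h import *
plan(527.3,149.9,319.5,37)
"
```

```text
t 11.75 p [528.38 148.98 305.56] yaw 82.96 F [-2.13  0.05 18.81] T [ 0.009  0.221 -0.119] g 0.179 tilt [0.0061 0.0008]
d_tool mm [  0.8  -1.2 -13.9] rotz 0.802
```

carry_out --motion '[{"linear":[0,0,0],"delta_rot":[0,0,-0.05]},{"linear":[0,0,0],"delta_rot":[0,0,-0.1]},{"linear":[0,0,0],"delta_rot":[0,0,-0.15]},{"linear":[0,0,0],"delta_rot":[0,0,-0.2]},{"linear":[0,0,0],"delta_rot":[0,0,-0.25]},{"linear":[0,0,0],"delta_rot":[0,0,-0.29]},{"linear":[0,0,0],"delta_rot":[0,0,-0.32]},{"linear":[0,0,0],"delta_rot":[0,0,-0.34]}]'

```text
clock: 12.55
position: [528.4, 149.0, 305.6]
ee_rot: [[-0.215, 0.977, 0.006], [0.977, 0.215, 0.001], [-0.001, 0.006, -1.0]]
force: [0.3, 0.3, 19.6]
grip_width: 0.175
```

```bash
python3 -c "
from h import *
plan(527.3,149.9,319.5,37)
c=capture('wrist');cv2.imwrite('pics/w5.png',c['pixels'])
"
```

```text
t 12.55 p [528.42 148.98 305.58] yaw 102.43 F [ 0.33  0.33 19.6 ] T [ 0.131  0.077 -0.145] g 0.175 tilt [0.0063 0.0009]
d_tool mm [  1.1  -0.9 -13.9] rotz 1.142
```

View pics/w5.png

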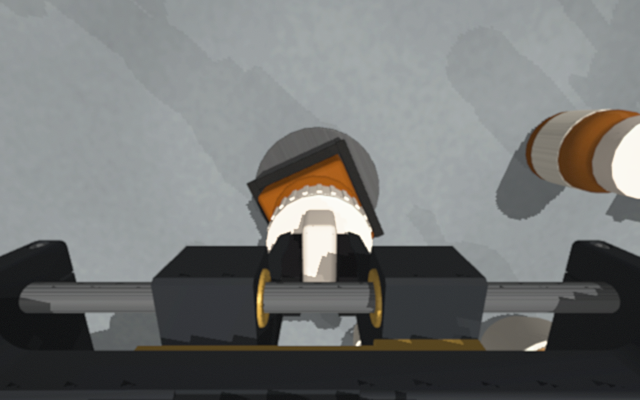

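The bar is still aligned with the fingers (303–337), while the bottle and holder appear rotated by about 65°, so the cap has turned. I'll lift slowly.

carry_out --motion '[{"linear":[0,0,-0.002],"delta_rot":[0,0,0]},{"linear":[0,0,-0.005],"delta_rot":[0,0,0]},{"linear":[0,0,-0.008],"delta_rot":[0,0,0]},{"linear":[0,0,-0.011],"delta_rot":[0,0,0]},{"linear":[0,0,-0.014],"delta_rot":[0,0,0]},{"linear":[0,0,-0.017],"delta_rot":[0,0,0]},{"linear":[0,0,-0.019],"delta_rot":[0,0,0]},{"linear":[0,0,-0.02],"delta_rot":[0,0,0]}]'

```text
clock: 13.4
position: [527.6, 148.8, 322.6]
ee_rot: [[-0.214, 0.977, -0.002], [0.977, 0.214, -0.0], [0.0, -0.002, -1.0]]
force: [-0.4, 0.9, -1.5]
grip_width: 0.179
```

carry_out --motion '[{"linear":[0,0,-0.003],"delta_rot":[0,0,0]},{"linear":[0,0,-0.006],"delta_rot":[0,0,0]},{"linear":[0,0,-0.01],"delta_rot":[0,0,0]},{"linear":[0,0,-0.014],"delta_rot":[0,0,0]},{"linear":[0,0,-0.018],"delta_rot":[0,0,0]},{"linear":[0,0,-0.022],"delta_rot":[0,0,0]},{"linear":[0,0,-0.024],"delta_rot":[0,0,0]},{"linear":[0,0,-0.025],"delta_rot":[0,0,0]}]'

```text
clock: 14.2
position: [527.8, 148.9, 348.3]
ee_rot: [[-0.214, 0.977, 0.0], [0.977, 0.214, 0.0], [-0.0, 0.0, -1.0]]
force: [0.2, -0.7, -0.4]
grip_width: 0.18
```

```bash
python3 -c "
from h import *
plan(527.3,149.9,319.5,37)
c=capture('scene');cv2.imwrite('pics/s6.png',cv2.resize(c['pixels'][120:280,240:480],(720,480)))
c=capture('wrist');cv2.imwrite('pics/w6.png',c['pixels'])
"
```

```text
t 14.2 p [527.77 148.85 348.3 ] yaw 102.38 F [ 0.16 -0.74 -0.36] T [-0.023  0.042  0.038] g 0.18 tilt [0.0002 0.    ]
d_tool mm [ 1.1 -0.2 28.8] rotz 1.141
```

View pics/s6.png

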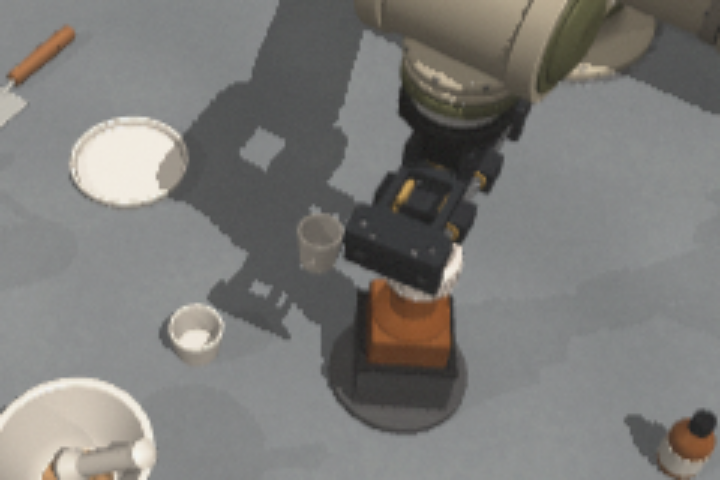

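View pics/w6.png

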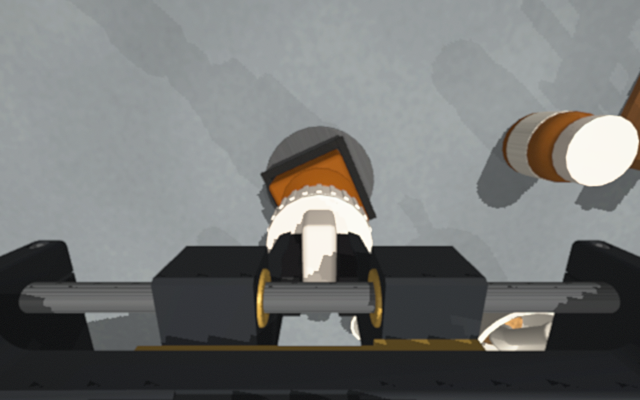

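The bottle is still in its holder with the cap lifted clear of the neck. The dish ellipse in the scene picture is centred at (283,174). I'll lift further and then traverse.

carry_out --motion '[{"linear":[0,0,-0.01],"delta_rot":[0,0,0]},{"linear":[0,0,-0.025],"delta_rot":[0,0,0]},{"linear":[-0.005,-0.001,-0.04],"delta_rot":[0,0,0]},{"linear":[-0.02,-0.006,-0.05],"delta_rot":[0,0,0]},{"linear":[-0.045,-0.013,-0.05],"delta_rot":[0,0,0]},{"linear":[-0.075,-0.021,-0.05],"delta_rot":[0,0,0]},{"linear":[-0.105,-0.03,-0.05],"delta_rot":[0,0,0]},{"linear":[-0.135,-0.038,-0.05],"delta_rot":[0,0,0]}]'

```text
clock: 15.1
position: [519.0, 6.9, 398.4]
ee_rot: [[-0.214, 0.977, 0.0], [0.977, 0.214, -0.0], [-0.0, -0.0, -1.0]]
force: [0.6, 0.2, -0.2]
grip_width: 0.176
```

carry_out --motion '[{"linear":[-0.03,-0.008,0],"delta_rot":[0,0,0]},{"linear":[-0.06,-0.017,0],"delta_rot":[0,0,0]},{"linear":[-0.09,-0.026,0],"delta_rot":[0,0,0]},{"linear":[-0.12,-0.034,0],"delta_rot":[0,0,0]},{"linear":[-0.15,-0.042,0],"delta_rot":[0,0,0]},{"linear":[-0.175,-0.05,0],"delta_rot":[0,0,0]},{"linear":[-0.195,-0.055,0],"delta_rot":[0,0,0]},{"linear":[-0.209,-0.059,0],"delta_rot":[0,0,0]}]'

```text
clock: 15.9
position: [506.1, -209.9, 398.2]
ee_rot: [[-0.213, 0.977, -0.0], [0.977, 0.213, -0.0], [-0.0, -0.0, -1.0]]
force: [0.3, 0.2, -0.0]
grip_width: 0.177
```

```bash
python3 -c "
from h import *
plan(506.7,-207.6,201,102.4)
c=capture('wrist');cv2.imwrite('pics/w7.png',c['pixels'])
"
```

```text
t 15.9 p [ 506.12 -209.93  398.23] yaw 102.29 F [ 0.35  0.2  -0.02] T [-0.032  0.043  0.028] g 0.177 tilt [-0.0001 -0.0002]
d_tool mm [  2.1   1.1 197.2] rotz -0.002
```

View pics/w7.png

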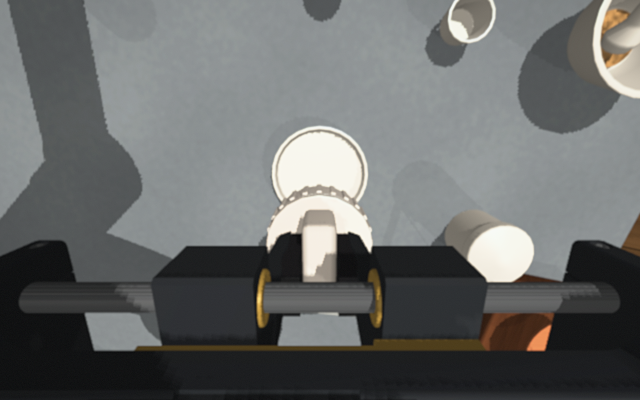

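The dish rim spans x 272–368 with its top at y=126, just behind the cap, so it is centred near (320,174).

```bash
python3 -c "
from h import *
o=get_obs();pose=(np.array(o['position']),np.array(o['ee_rot']));c=capture('wrist')
far=ray(c,320,126,14,pose);print(far, far-62*pose[1][:,0], ray(c,320,173.5,14,pose))
print(ray(c,272,174,14,pose)-ray(c,368,174,14,pose))
plan(506.7,-207.6,201,102.4)
"
```

```text
[ 492.62500283 -151.3329032    14.        ] [ 505.76970479 -211.92344736   14.0526139 ] [ 505.20795207 -208.96397623   14.        ]
[-120.24993545  -26.13568401    0.        ]
t 16.0 p [ 506.34 -209.62  398.02] yaw 102.25 F [0.24 0.21 0.32] T [-0.03   0.07  -0.006] g 0.18 tilt [-0.0002 -0.0002]
d_tool mm [  1.9   0.8 197. ] rotz -0.003
```

carry_out --motion '[{"linear":[0,0,0.01],"delta_rot":[0,0,0]},{"linear":[0,0,0.03],"delta_rot":[0,0,0]},{"linear":[0,0,0.055],"delta_rot":[0,0,0]},{"linear":[0,0,0.08],"delta_rot":[0,0,0]},{"linear":[0,0,0.105],"delta_rot":[0,0,0]},{"linear":[0,0,0.13],"delta_rot":[0,0,0]},{"linear":[0,0,0.145],"delta_rot":[0,0,0]},{"linear":[0,0,0.15],"delta_rot":[0,0,0]}]'

```text
clock: 16.8
position: [506.5, -206.7, 246.2]
ee_rot: [[-0.216, 0.976, -0.003], [0.976, 0.216, 0.002], [0.003, -0.002, -1.0]]
force: [-0.2, 0.4, -0.1]
grip_width: 0.179
```

carry_out --motion '[{"linear":[0,0,0.008],"delta_rot":[0,0,0]},{"linear":[0,0,0.016],"delta_rot":[0,0,0]},{"linear":[0,0,0.024],"delta_rot":[0,0,0]},{"linear":[0,0,0.031],"delta_rot":[0,0,0]},{"linear":[0,0,0.037],"delta_rot":[0,0,0]},{"linear":[0,0,0.041],"delta_rot":[0,0,0]},{"linear":[0,0,0.043],"delta_rot":[0,0,0]},{"linear":[0,0,0.043],"delta_rot":[0,0,0]}]'

```text
clock: 17.6
position: [506.8, -208.0, 204.9]
ee_rot: [[-0.214, 0.977, -0.0], [0.977, 0.214, 0.0], [0.0, -0.0, -1.0]]
force: [0.5, -0.0, 0.4]
grip_width: 0.179
```

carry_out --motion '[{"linear":[0,0,0.001],"delta_rot":[0,0,0]},{"linear":[0,0,0.002],"delta_rot":[0,0,0]},{"linear":[0,0,0.003],"delta_rot":[0,0,0]},{"linear":[0,0,0.004],"delta_rot":[0,0,0]},{"linear":[0,0,0.005],"delta_rot":[0,0,0]},{"linear":[0,0,0.005],"delta_rot":[0,0,0]},{"linear":[0,0,0.005],"delta_rot":[0,0,0]},{"linear":[0,0,0.005],"delta_rot":[0,0,0]}]'

```text
clock: 18.4
position: [506.8, -208.0, 200.1]
ee_rot: [[-0.214, 0.977, 0.0], [0.977, 0.214, -0.0], [-0.0, 0.0, -1.0]]
force: [0.6, 1.6, -1.0]
grip_width: 0.175
```

```bash
python3 -c "
from h import *
plan(506.7,-207.6,197,102.4)
c=capture('scene');cv2.imwrite('pics/s8.png',cv2.resize(c['pixels'][110:230,200:380],(720,480)))
c=capture('wrist');cv2.imwrite('pics/w8.png',c['pixels'])
"
```

```text
t 18.4 p [ 506.8  -207.97  200.09] yaw 102.38 F [ 0.58  1.58 -0.97] T [-0.031  0.079 -0.024] g 0.175 tilt [ 0. -0.]
d_tool mm [ 0.4 -0.   3.1] rotz -0.0
```

View pics/w8.png

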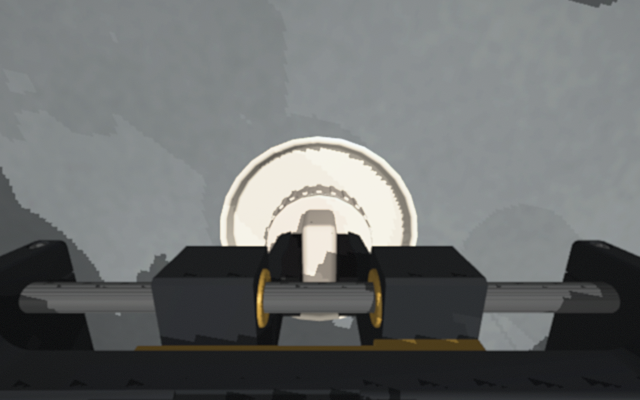

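View pics/s8.png

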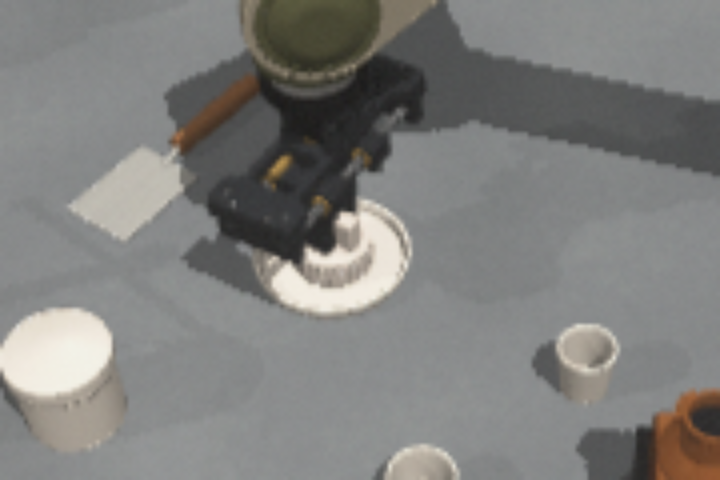

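The cap sits centred in the dish (both near x=319). I'll lower to contact.

carry_out --motion '[{"linear":[0,0,0.0005],"delta_rot":[0,0,0]},{"linear":[0,0,0.001],"delta_rot":[0,0,0]},{"linear":[0,0,0.0015],"delta_rot":[0,0,0]},{"linear":[0,0,0.002],"delta_rot":[0,0,0]},{"linear":[0,0,0.002],"delta_rot":[0,0,0]},{"linear":[0,0,0.002],"delta_rot":[0,0,0]},{"linear":[0,0,0.002],"delta_rot":[0,0,0]},{"linear":[0,0,0.002],"delta_rot":[0,0,0]}]'

```text
clock: 19.3
position: [506.8, -208.0, 198.1]
ee_rot: [[-0.214, 0.977, 0.0], [0.977, 0.214, -0.0], [-0.0, 0.0, -1.0]]
force: [-0.0, 0.0, -1.5]
grip_width: 0.179
```

carry_out --motion '[{"linear":[0,0,0.0005],"delta_rot":[0,0,0]},{"linear":[0,0,0.001],"delta_rot":[0,0,0]},{"linear":[0,0,0.0015],"delta_rot":[0,0,0]},{"linear":[0,0,0.0015],"delta_rot":[0,0,0]},{"linear":[0,0,0.0015],"delta_rot":[0,0,0]},{"linear":[0,0,0.0015],"delta_rot":[0,0,0]},{"linear":[0,0,0.0015],"delta_rot":[0,0,0]},{"linear":[0,0,0.0015],"delta_rot":[0,0,0]}]'

```text
clock: 20.1
position: [506.7, -207.9, 197.6]
ee_rot: [[-0.214, 0.977, 0.001], [0.977, 0.214, -0.001], [-0.001, 0.0, -1.0]]
force: [-3.2, 1.6, 11.9]
grip_width: 0.177
```

Contact at 11.9 N. I'll ease off, then open.

carry_out --motion '[{"linear":[0,0,-0.0004],"delta_rot":[0,0,0]},{"linear":[0,0,-0.0008],"delta_rot":[0,0,0]},{"linear":[0,0,-0.0008],"delta_rot":[0,0,0]},{"linear":[0,0,-0.0008],"delta_rot":[0,0,0]},{"linear":[0,0,-0.0008],"delta_rot":[0,0,0]},{"linear":[0,0,-0.0008],"delta_rot":[0,0,0]},{"linear":[0,0,-0.0008],"delta_rot":[0,0,0]},{"linear":[0,0,-0.0008],"delta_rot":[0,0,0]}]'

```text
clock: 20.9
position: [506.8, -208.0, 197.7]
ee_rot: [[-0.214, 0.977, 0.0], [0.977, 0.214, -0.0], [-0.0, 0.0, -1.0]]
force: [-1.6, 0.7, 6.4]
grip_width: 0.178
```

carry_out --motion '[{"linear":[0,0,0],"delta_rot":[0,0,0]},{"linear":[0,0,0],"delta_rot":[0,0,0]},{"linear":[0,0,0],"delta_rot":[0,0,0]},{"linear":[0,0,0],"delta_rot":[0,0,0]},{"linear":[0,0,0],"delta_rot":[0,0,0]},{"linear":[0,0,0],"delta_rot":[0,0,0]},{"linear":[0,0,0],"delta_rot":[0,0,0]},{"linear":[0,0,0],"delta_rot":[0,0,0]}]' --hand 35

```text
clock: 21.7
position: [506.8, -208.0, 197.3]
ee_rot: [[-0.214, 0.977, 0.0], [0.977, 0.214, -0.0], [-0.0, 0.0, -1.0]]
force: [0.1, 0.6, -0.4]
grip_width: 0.347
```

carry_out --motion '[{"linear":[0,0,-0.005],"delta_rot":[0,0,0]},{"linear":[0,0,-0.015],"delta_rot":[0,0,0]},{"linear":[0,0,-0.03],"delta_rot":[0,0,0]},{"linear":[0,0,-0.05],"delta_rot":[0,0,0]},{"linear":[0,0,-0.075],"delta_rot":[0,0,0]},{"linear":[0,0,-0.1],"delta_rot":[0,0,0]},{"linear":[0,0,-0.115],"delta_rot":[0,0,0]},{"linear":[0,0,-0.12],"delta_rot":[0,0,0]}]'

```text
clock: 22.5
position: [506.8, -207.9, 319.7]
ee_rot: [[-0.214, 0.977, 0.003], [0.977, 0.214, -0.002], [-0.003, 0.003, -1.0]]
force: [-0.3, 0.6, -0.3]
grip_width: 0.352
```

```bash
python3 -c "
from h import *
plan(506.7,-207.6,197,102.4)
c=capture('scene');cv2.imwrite('pics/s9.png',cv2.resize(c['pixels'][110:290,200:440],(720,540)))
c=capture('wrist');cv2.imwrite('pics/w9.png',c['pixels'])
"
```

```text
t 22.5 p [ 506.77 -207.9   319.75] yaw 102.38 F [-0.33  0.57 -0.3 ] T [-0.078  0.045  0.025] g 0.352 tilt [ 0.0031 -0.0021]
d_tool mm [  0.3  -0.  122.7] rotz -0.0
```

View pics/w9.png

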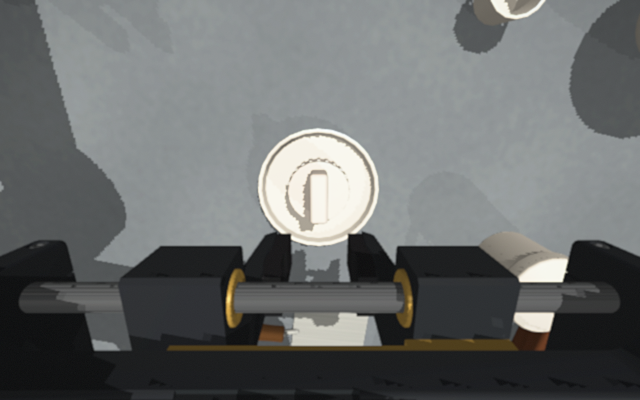

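View pics/s9.png

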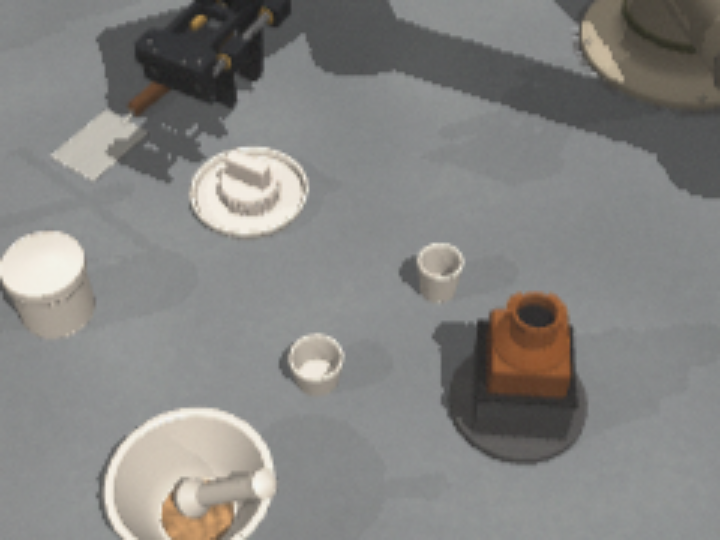

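The cap stands flat at the dish's centre, grip bar up (wrist (319,195), dish (319,186)). The bottle is upright in its holder and the arm is clear. I'll hand in.

```bash
python3 -c "
from plant import *
print(hand_in())"
```

```text
the job is handed in; nothing more can be done
None
```

I opened the bottle and left its cap standing in the dish, and handed the job in at about 22.6 s. The hand-in gave no verdict.

- **Opening:** I pinched the grip bar and pushed down until the bottle stood firm. Then I turned the cap about 65° anticlockwise; the readings during the turn were about 18.6 to 20.5 N. The highest end-of-step reading was 20.5 N, but force is only reported at the end of each step, so short peaks in between were not seen.
- **Placing:** The cap lifted off without force. I lowered it until it touched the dish's floor, where the force read about 12 N. I eased off to about 6 N, then released it and raised the gripper about 120 mm.
- **Last checks:** The final pictures show the cap grip bar up near the dish's centre. The bottle is upright in its holder, the other visible things look undisturbed, and the gripper is touching nothing.
- **Disagreements:** The top and scene cameras differed by about 6 mm on the cap and about 12 mm on the dish. I settled both with closer wrist-camera views. One move call was refused for a missing field, and nothing moved then.

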